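# Scan the board tester and hold its spring dial at the third notch

## Task

Run the load test on the board that sits in the tester. First pick up the label reader and aim its window squarely at the middle of the bar label on the tester's front, from about 6 cm, and keep it steady there for two seconds without knocking it against the tester; then set the reader back down in its rest the way it lay and let go of it. Finally turn the tester's spring-return dial clockwise past the first and second notches to the third (three dots) and hold it there: finish while still holding the dial, because it springs back if let go, and leave the loose half shell and screwdriver where they lie.

Things in the scene. Friction and masses are not known exactly. Their poses are not given: they have to be found in the camera images.
- tester: grey metal box fixed on the worktop, 130 mm (x) by 260 mm (y) by 90 mm high; origin at the middle of its underside, z up, its front looks along its own -x (towards the robot). On its top a circuit board lies between two rails on the left half (up to 12 mm above the top), and the dial stands on the right half
- label (a point): middle of the white paper label with black bars (60 mm wide, 34 mm high) on the tester's upright front face, left half as the robot sees it, 50 mm above the worktop; axes as the tester's: -x points straight out of the label
- dial_grip (a point): point on the upright axis of the black dial, inside its grip bar (52 mm long, 14 thick, from 98 to 130 mm above the worktop), 118 mm above the worktop; below the bar a round skirt 56 mm across. x lies along the bar to its pointer end, y across the 14 mm, z up; they turn with the dial. At rest x is 36 deg left of the tester's x. Marks round the dial: a line (rest), one, two, three dots
- dial (a joint): dial angle in rad, 0 at rest, growing clockwise from above. Notches at 0.41 (first), 0.85 (second), 1.27 (third), end stop at 1.38. A spring turns it back to rest from everywhere, also out of the notches, with about 0.05 N m at rest and 0.12 N m at the third notch; the notches add or take off about 0.04 N m
- reader: loose grey hand-held label reader, about 150 g, lying in the rest: body 110 mm long, 28 wide, 30 high, and a wider nose (44 wide, 28 long) with the window. Origin on the underside, midway between the saddles: grip it there from above across the 28 mm. x to the nose, y across, z up. Nose face at x = 77 mm, rear end at x = -61 mm; long axis 15 mm above the underside
- read_point (a point): point on the reader's long axis 60 mm in front of its window (x = 137 mm, z = 15 mm in the reader's frame), axes as the reader's: this point belongs on the label's middle while reading
- rest: fixed rest: base plate 110 (x) by 70 by 8 mm, two black saddles 10 mm thick at x = -34 and +34 mm (58 mm free between them), seats 26 mm above the worktop, cheeks 34 mm apart, flared above, 54 mm high. Origin: middle of its underside. The reader lies in it with its nose to the rest's +x, its origin over the rest's origin to a few mm, its underside 26 mm up
- shell: bystander: loose green half housing 27 by 74 by 13 mm on the worktop, leave it alone; origin under its middle
- driver: bystander: loose small screwdriver with orange handle, 164 mm long, 20 mm thick, on the worktop, leave it alone; origin under its middle
Not all that is in view belongs to the job. What is shaped like the rest but turquoise is not meant.

How it is judged:
By the outcome, as a careful person would: the job done as asked, in the order asked, and still so for the second after the job is handed in, while the arm keeps its last pose, push and grip.
It also fails if it takes over 64 s, if anything falls off the work surface, if the arm or the gripper's body presses on something with over 40 N, if the wrist force passes 120 N, or if a joint passes its speed limit or range.

## Robot

A 7-joint arm with a two-finger parallel gripper is mounted at the origin on a cart in front of the work surface, level with it; the furniture and walls round the work are solid. World frame = base frame: x ahead of the robot, y to its left, z up, the work surface at z = 0. Lengths are in m, angles in rad, forces in N, time in s.
With the tool pointing down it reaches from about 0.4 to 0.85 m from the base axis. Payload 10.4 kg.
Tool frame: the origin (TCP) lies midway between the tips of the shut fingers; the grasp point (between the pads) lies 19 mm behind it (manip.hold_point_z is the distance from the TCP to the grasp point, in m); z points along the fingers, y is the line along which they close (so a half turn about z gives the same grasp; the last joint's range is limited). The gripper opens to 85 mm and grips with 20 to 120 N. Pads are 22 mm wide; open, the fingers measure 114 mm over their backs; the gripper's body (76 mm by 85 mm) begins 54 mm behind the grasp point. The pads swing forward as they close: fully open they stand 13 mm farther back than shut.
Start: joints at [-1.322, 0.332, -0.065, 1.46, 0.022, 1.35, -0.088], TCP at [0.168, 0.602, 0.231] pointing down, gripper open.
Joint ranges: [-2.6, 2.6], [-0.5, 2.12], [-1.47, 1.34], [0.16, 2.42], [-1.27, 4.41], [0.06, 2.06], [-2.6, 2.6]. Speed limits (rad/s): [2.22, 2.22, 2.79, 2.79, 3.14, 3.14, 3.14].

## Interface

Orientations are given as a unit quaternion [x, y, z, w].
In Python, from workcell import manip, eyes, job gives the robot as it stands.
- The arm moves only by the shell command python3 -m crank 'ROWS' [FORCE]. ROWS is JSON, a list that holds one entry, the list of rows, each a list of 7 numbers: the finger opening in cm, from 0 to 8.54, then the shift along the world's x, y, z in cm, then the turn, a rotation vector about the world's x, y, z in degrees. In form: [[[hand, x, y, z, ax, ay, az], ...]]. A call has 1 to 20 rows; each row shifts and turns the commanded pose from where the row before left it; what a row does not reach is not made up. A row lasts 1/8 s, in which the tool goes at most 62.5 mm and 10.7 degrees, less where a joint would pass 70% of its speed; a pose out of reach is approached as far as the arm can. A call with a gripper value outside its range is refused whole. The fingers move at their own pace and stop on an object; FORCE is the grip in N (left out, the last holds). Time passes only in rows, so rows that do not move let the fingers close. It gives the time, the measured TCP pose, the force, the opening and the grip force at its end, in the units of the state.
- manip.get_obs(): the state, without advancing time (a new reading comes with each control period).
- eyes.camera(name): name is "side" or "top"; returns (picture, depth): 420x560x3 uint8, red, green, blue; 420x560 float32, m along the optical axis (not along the pixel's ray), 0 where there is no reading.
- eyes.camera_params(name): a dict with "fx", "fy", "cx", "cy" (pixels), "world_from_camera" (4x4, takes a point from camera to world coordinates). Camera axes: x right, y down, z forward; pixel columns grow to the right and rows downward; lengths in m; the calibration is good to about 2 mm. A picture is of the moment at which its call begins. camera_params takes no time and is no camera call.
- job.hand_in(): hands the job in; it is judged then, once.
The state is a dict: "clock": time; "joint_pos": joint angles; "joint_velocities": joint speeds; "tau": joint torques, N m; "position": TCP position; "ee_rot": TCP orientation; "ft_force": force on the tool from outside, world axes, zero at the start; "torque": the same for the moment, N m; "grip_width": opening from 0.0 (shut) to 1.0 (fully open); "grasp_force": force on a finger pad.
Only numpy, scipy, OpenCV 4.12 (cv2) and the standard library are available. Lean on these libraries where they do the work, as an engineer would, in place of code of your own. Each camera call takes 0.05 s, during which the arm holds its last target. There are 200 camera calls.

## Working session

There is one attempt and no reset: what is moved stays moved. The work goes in short steps, Python scripts to look and compute and a shell command to move; the robot and the scene stay as the last step left them, time stands still between calls to the robot, and variables do not carry over. Pictures are saved under pics/ and viewed, at most 10 in all, crops included, and the job is handed in when it is done.

```bash
ls; mkdir -p pics
python3 - <<'E'
from workcell import manip, eyes, job
import cv2, numpy as np
for n in ("side","top"):
    p,d=eyes.camera(n); cv2.imwrite(f"pics/{n}0.png",p[:,:,::-1]); np.savez(f"{n}0.npz",p=p,d=d)
    c=eyes.camera_params(n); print(n,c["fx"],c["fy"],c["cx"],c["cy"]); print(np.round(c["world_from_camera"],3))
o=manip.get_obs(); print(o, manip.hold_point_z)
E
```

```text
pics
side 452.9591011647465 452.9591011647465 287.70979420680897 209.0741669114973
[[ 1.     0.004  0.03   0.481]
 [-0.021 -0.6    0.8   -1.167]
 [ 0.021 -0.8   -0.599  1.093]
 [ 0.     0.     0.     1.   ]]
top 444.8358648798841 444.8358648798841 277.28671116234045 210.43707191460803
[[-0.031 -0.988  0.153  0.322]
 [-0.999  0.032  0.008  0.112]
 [-0.013 -0.152 -0.988  1.653]
 [ 0.     0.     0.     1.   ]]
{'clock': 0.1, 'joint_pos': array([-1.32159572,  0.33282039, -0.06470589,  1.46086951,  0.021632  ,
        1.34988644, -0.08850298]), 'joint_velocities': array([-0.00028368, -0.00376673, -0.00014542, -0.00075156, -0.00017176,
       -0.00115232,  0.00086511]), 'tau': array([ 1.86909087e-04, -6.26739335e+01,  4.82097978e-02, -3.92441726e+01,
        1.61067036e-02,  6.82439757e-03,  1.97821680e-05]), 'position': array([0.16771091, 0.60172852, 0.23058238]), 'ee_rot': array([ 1.35467931e-01,  9.90781523e-01, -6.42101853e-04, -4.38445699e-05]), 'ft_force': array([-1.83455653,  0.14755245, -0.578469  ]), 'torque': array([-0.01783984, -0.01690581, -0.05082691]), 'grasp_force': 0.0, 'grip_width': 0.9976613929386665} 0.0187
```

View pics/side0.png

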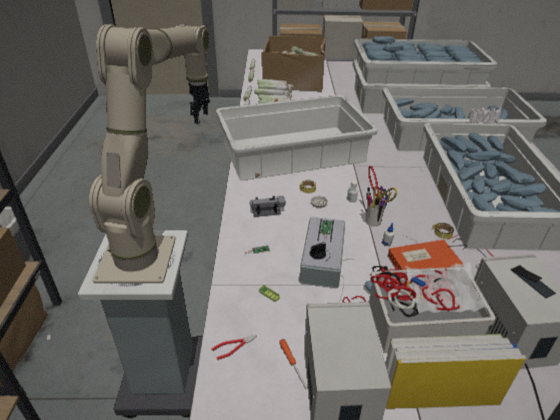

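View pics/top0.png

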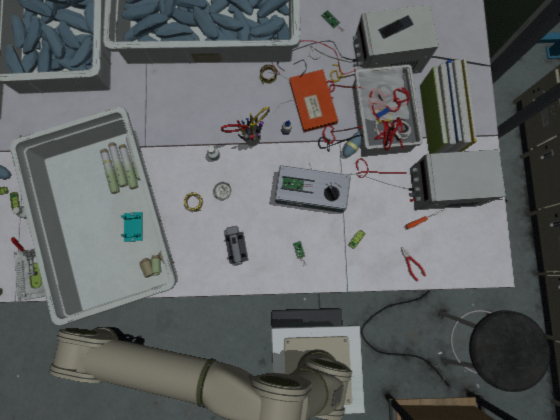

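The top view shows the tester at (313,188), with the board on its left and the dial at (331,194). The reader lies in its rest at (235,245), the shell is at (357,239) and the driver at (418,221). In the side view the tester is at (323,250) and the reader at (267,205).

```bash
cat > h.py <<'E'
import numpy as np, cv2
from workcell import manip, eyes, job
def cloud(n,d):
    c=eyes.camera_params(n); v,u=np.mgrid[:d.shape[0],:d.shape[1]]
    P=np.stack([(u-c["cx"])/c["fx"]*d,(v-c["cy"])/c["fy"]*d,d],-1); T=c["world_from_camera"]
    W=P@T[:3,:3].T+T[:3,3]; W[d==0]=np.nan; return W
def ray(n,u,v):
    c=eyes.camera_params(n);T=c["world_from_camera"]
    return T[:3,3],T[:3,:3]@np.array([(u-c["cx"])/c["fx"],(v-c["cy"])/c["fy"],1])
def onz(n,u,v,z):
    o,r=ray(n,u,v); return o+r*(z-o[2])/r[2]
def two(p,q): # p=(name,u,v)
    o,r=ray(*p);s,t=ray(*q); a=np.linalg.lstsq(np.stack([r,-t],1),s-o,rcond=None)[0]
    A=o+r*a[0];B=s+t*a[1]; return (A+B)/2,np.linalg.norm(A-B)
def proj(n,X):
    c=eyes.camera_params(n);p=np.linalg.inv(c["world_from_camera"])@np.append(X,1)
    return c["fx"]*p[0]/p[2]+c["cx"],c["fy"]*p[1]/p[2]+c["cy"]
E
python3 - <<'E'
from h import *
ims=[]
for n,(u0,v0,w,h) in dict(side=(240,185,120,110),top=(215,155,150,120)).items():
    z=np.load(n+"0.npz"); W=cloud(n,z["d"]); p=z["p"]
    ims.append(cv2.resize(p[v0:v0+h,u0:u0+w,::-1],(400,int(400*h/w)),interpolation=cv2.INTER_CUBIC))
    x,y,Z=W[...,0],W[...,1],W[...,2]
    vv,uu=np.mgrid[:420,:560]; roi=(uu>=u0)&(uu<u0+w)&(vv>=v0)&(vv<v0+h)
    print(n,"table z",np.nanmedian(Z[roi&(abs(Z)<.02)]))
    for name,lo,hi in(("tester",.08,.11),("high",.112,.15),("reader",.035,.075)):
        m=(roi&(Z>lo)&(Z<hi)).astype(np.uint8)
        k,l,s,_=cv2.connectedComponentsWithStats(m)
        for i in range(1,k):
            if s[i,4]>15:
                q=W[l==i]; r=cv2.minAreaRect((q[:,:2]*1000).astype(np.float32)); print(name,s[i],np.round(r[0]),np.round(r[1]),round(r[2],1),"zmed",np.round(np.median(q[:,2]),4), "zmax",np.round(q[:,2].max(),4))
H=max(i.shape[0] for i in ims)
cv2.imwrite("pics/c1.png",np.hstack([cv2.copyMakeBorder(i,0,H-i.shape[0],0,0,0) for i in ims]))
E
```

```text
side table z -0.0018508531174787901
tester [ 300  217   45   56 1778] [649.  -9.] [262. 129.] 79.5 zmed 0.0889 zmax 0.1097
high [310 242  16  11  97] [621. -74.] [53. 19.] 22.7 zmed 0.1256 zmax 0.1327
reader [348 186  10  11  90] [800. 349.] [31. 39.] 80.7 zmed 0.0558 zmax 0.0748
reader [250 196  35  13 301] [452. 277.] [136.  60.] 8.7 zmed 0.0506 zmax 0.0611
reader [300 267  44  26 387] [ 642. -135.] [ 62. 153.] 59.7 zmed 0.0543 zmax 0.075
top table z -0.00020976662990701556
tester [ 275  166   76   44 2379] [644.  -5.] [258. 130.] 79.4 zmed 0.0906 zmax 0.1087
high [328 185  10  15  73] [618. -72.] [52. 15.] 27.1 zmed 0.1288 zmax 0.1406
reader [347 173  18   4  19] [ 694. -167.] [64.  7.] 83.0 zmed 0.0533 zmax 0.0606
reader [275 200  71  12 143] [583.   6.] [255.   6.] 79.9 zmed 0.056 zmax 0.0748
reader [226 226  19  39 375] [448. 281.] [138.  56.] 7.5 zmed 0.0545 zmax 0.0683
```

View pics/c1.png

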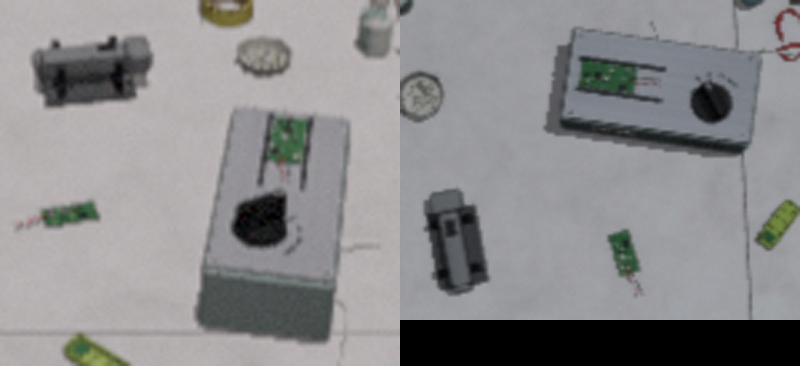

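The crop shows the tester with its dial bar at right (710,100), the reader nose pointing +x, and the rest saddles. The front face shows only as a thin strip in the top view, so I'll rectify that strip to find the label and measure the reader's axis.

Run:
```python
from h import *
fr=[eyes.camera("top") for _ in range(8)]
p=np.mean([f[0] for f in fr],0).astype(np.float32); D=np.stack([f[1] for f in fr]);d=np.where((D>0).any(0),np.nanmedian(np.where(D>0,D,np.nan),0),0)
np.savez("topavg.npz",p=p,d=d)
S=[eyes.camera("side") for _ in range(4)]; np.savez("sideavg.npz",p=np.mean([f[0] for f in S],0),d=np.median([f[1] for f in S],0))
g=p.mean(2); yaw=np.radians(-10.5);c=np.array([.6465,-.007]);R=np.array([[np.cos(yaw),-np.sin(yaw)],[np.sin(yaw),np.cos(yaw)]])
ys=np.arange(-140,141,4)
for z in (85,75,65,58,50,42,35,25,10):
    q=np.array([proj("top",[*(c+R@[-.065,y/1000]),z/1000]) for y in ys],np.float32)
    s=cv2.remap(g,q[None,:,0],q[None,:,1],cv2.INTER_LINEAR)[0]
    print(z,*s.astype(int))
print(*ys)
for n in("top","side"):
    z=np.load(n+"avg.npz");W=cloud(n,z["d"]);m=(abs(W[...,0]-.45)<.09)&(abs(W[...,1]-.28)<.06)&(W[...,2]>.049)
    q=W[m];mu=q.mean(0);vx,vy,x0,y0=cv2.fitLine(q[:,:2].astype(np.float32),cv2.DIST_HUBER,0,.01,.01).ravel()
    print(n,"reader",mu,np.degrees(np.arctan2(vy,vx)),q.min(0),q.max(0))
    a=np.array([vx,vy])*np.sign(vx);t=(q[:,:2]-[x0,y0])@a;nn=(q[:,:2]-[x0,y0])@[-a[1],a[0]]
    for b in range(-80,80,10):
        k=(t>b/1e3)&(t<=(b+10)/1e3)
        if k.sum():print(b,k.sum(),np.round([nn[k].min()*1e3,nn[k].max()*1e3,np.median(q[k,2])*1e3],1))
    print(x0,y0,t.min(),t.max())
```

```text
85 157 156 155 145 107 73 60 54 57 62 65 65 62 57 53 61 66 66 63 56 55 62 66 66 62 53 55 61 66 69 67 61 53 54 65 68 68 62 52 56 66 70 70 63 61 61 65 72 72 67 61 58 64 73 73 69 63 60 63 71 75 72 65 58 60 69 75 66 83 89 89
75 157 156 154 140 98 63 48 43 42 42 47 48 47 45 41 42 46 49 49 44 42 43 46 48 47 43 42 43 48 50 51 50 45 41 46 51 52 51 43 42 47 52 56 56 59 53 51 57 59 56 56 50 50 55 59 59 57 49 46 52 54 56 55 52 47 50 55 56 81 89 89
65 156 156 153 136 92 49 36 36 36 37 36 34 34 35 32 34 36 35 36 34 34 34 34 35 32 34 36 37 37 36 37 39 37 37 37 36 37 38 37 36 37 40 44 50 66 61 49 49 46 45 50 51 50 47 44 47 50 43 38 37 37 40 42 41 39 38 37 44 78 88 89
58 156 156 154 139 94 49 34 32 33 34 34 31 29 30 25 30 32 30 31 28 30 29 29 32 27 30 32 33 34 34 34 33 33 33 33 34 34 33 33 33 34 37 42 49 71 67 52 53 46 41 47 51 54 51 44 43 45 39 34 34 34 34 34 35 35 34 35 42 75 88 89
50 156 156 154 140 93 49 34 32 32 31 31 28 25 28 24 27 27 27 29 27 28 23 24 28 24 28 31 31 31 31 32 32 32 31 30 31 32 32 31 31 30 34 41 48 64 63 55 57 45 38 41 48 57 55 44 43 45 37 31 30 31 32 32 32 31 30 32 43 75 87 89
[... 1584 characters left out ...]
]
40 33 [-21.2  20.1  56. ]
50 34 [-19.9  21.9  55.6]
60 13 [-17.3  19.6  54.7]
0.4524597 0.2816823 -0.073556700164199 0.0643804565723033
side reader [0.4561368  0.278163   0.05312747] 9.457445 [0.38569015 0.24998489 0.0491373 ] [0.51952689 0.31036208 0.05744962]
-80 8 [-9.3 17.4 52. ]
-70 10 [-8.4 12.4 54.2]
-60 11 [-10.8  26.9  53.1]
-50 18 [-20.5  33.8  52.2]
-40 12 [-9.3 13.6 53.9]
-30 11 [-10.6  12.2  53.3]
-20 12 [-9.8 12.2 53.7]
-10 11 [-8.5 20.  52.2]
0 13 [-7.9 10.8 55.1]
10 15 [-22.9  27.3  53.6]
20 19 [-26.7  27.9  52.7]
30 14 [-15.2  27.6  52.6]
40 16 [-16.5  24.3  53.3]
50 17 [-17.4  22.2  53.2]
60 1 [ 4.2  4.2 50.3]
0.45972204 0.27704406 -0.07536612612832279 0.06132510721122792
```

```bash
python3 - <<'E'
from h import *
W=cloud("top",np.load("topavg.npz")["d"]);m=(W[...,0]>.05)&(W[...,0]<.75)&(W[...,1]>.36)&(W[...,1]<.85)
for lo in(.1,.13,.16,.2,.24,.3):print(lo,(m&(W[...,2]>lo)&(W[...,0]>.25)).sum())
E
python3 -m crank '[[[8.5,1,-2,2,0,0,2],[8.5,2,-3,2,0,0,2.5],[8.5,2.5,-3,0,0,0,2.5],[8.5,2.5,-3,0,0,0,2.5],[8.5,2.5,-3,0,0,0,2.5],[8.5,2.5,-3,0,0,0,2.5],[8.5,2.5,-3,0,0,0,2.5],[8.5,2.5,-3,0,0,0,2.5],[8.5,2.5,-3,-2,0,0,2.5],[8.5,2.5,-3,-3,0,0,2.5],[8.5,2.5,-3,-3,0,0,1.3],[8.5,2,-0.5,-3,0,0,0],[8.5,0,0,0,0,0,0]]]'
```

```text
0.1 1437
0.13 1344
0.16 1295
0.2 0
0.24 0
0.3 0
clock: 2.33
position: [0.4427, 0.2754, 0.1595]
ee_rot: [-0.088, 0.996, -0.001, -0.001]
ft_force: [-0.2, 0.5, 1.2]
grip_width: 0.995
grasp_force: 0.0
```

```bash
python3 -m crank '[[[6,0,0.1,-3,0,0,0],[6,0,0,-3,0,0,0],[6,0,0,-3,0,0,0],[6,0,0,-2,0,0,0],[6,0,0,-1.5,0,0,0],[6,0,0,-1.1,0,0,0],[6,0,0,0,0,0,0]]]'
python3 - <<'E'
from h import *
p,d=eyes.camera("side");t,_=eyes.camera("top")
cv2.imwrite("pics/g1.png",np.hstack([cv2.resize(p[150:240,210:330,::-1],(400,300),interpolation=2),cv2.resize(t[190:280,180:300,::-1],(400,300),interpolation=2)]))
E
```

```text
clock: 3.2
position: [0.4425, 0.2782, 0.0252]
ee_rot: [-0.089, 0.996, -0.0, -0.0]
ft_force: [0.1, 0.7, 1.6]
grip_width: 0.701
grasp_force: 0.0
```

View pics/g1.png

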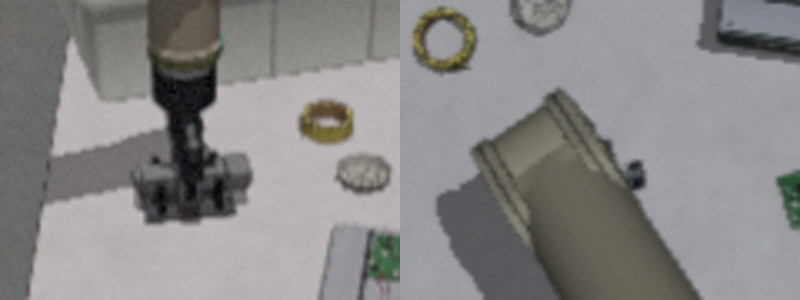

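The side crop shows the finger at (190,190), centred between the saddles at about (158) and (215). The arm hides the top view. I'll close on the reader here.

```bash
python3 -m crank '[[[6,0,0,-0.3,0,0,0],[2,0,0,0,0,0,0],[2,0,0,0,0,0,0],[2,0,0,0,0,0,0],[2,0,0,0,0,0,0],[2,0,0,0,0,0,0],[2,0,0,0,0,0,0],[2,0,0,0,0,0,0]]]' 45
```

```text
clock: 4.3
position: [0.443, 0.2787, 0.0227]
ee_rot: [-0.089, 0.996, 0.001, 0.0]
ft_force: [-0.8, 4.7, 6.7]
grip_width: 0.322
grasp_force: 45.3
```

```bash
python3 -m crank '[[[2,0,0,1,0,0,0],[2,0,0,2,0,0,0],[2,0,0,2,0,0,0],[2,0,-1,1.5,0,0,-1],[2,0.1,-2,0,0,0,-2],[2,0.2,-2,0,0,0,-2.5],[2,0.2,-2.5,0,0,0,-2.5],[2,0.2,-2.5,0,0,0,-2.5],[2,0.2,-2.5,0,0,0,-2.5],[2,0.2,-2.5,0,0,0,-2.5],[2,0.2,-2,-1,0,0,-2.5],[2,0.2,-1.5,-2,0,0,-2.5],[2,0,-0.6,-2,0,0,0],[2,0,0,-0.7,0,0,0],[2,0,0,0,0,0,0],[2,0,0,0,0,0,0]]]'
python3 - <<'E'
from h import *
S=[eyes.camera("side") for _ in range(3)];T=[eyes.camera("top") for _ in range(3)]
p=np.mean([a[0] for a in S],0);t=np.mean([a[0] for a in T],0)
np.savez("r1.npz",p=p,t=t,sd=S[0][1],td=T[0][1])
cv2.imwrite("pics/r1.png",np.hstack([cv2.resize(p[195:285,240:360,::-1],(400,300),interpolation=2),cv2.resize(t[150:255,210:350,::-1],(400,300),interpolation=2)]))
E
```

```text
clock: 6.3
position: [0.4582, 0.0875, 0.0309]
ee_rot: [0.089, 0.996, 0.0, 0.0]
ft_force: [0.6, 0.4, -2.1]
grip_width: 0.32
grasp_force: 45.3[ WARN:0@2.701] global loadsave.cpp:1063 imwrite_ Unsupported depth image for selected encoder is fallbacked to CV_8U.
```

View pics/r1.png

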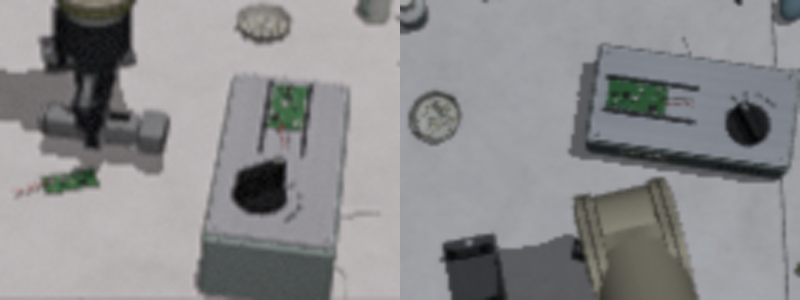

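The side view shows the reader held level at (105,130), with its nose at (150,130) pointing at the tester front. In the top view the arm hides the reader. I'll measure the nose against the tester in the side cloud.

Run:
```python
from h import *
z=np.load("r1.npz");W=cloud("side",z["sd"])
m=(W[...,0]>.36)&(W[...,0]<.58)&(abs(W[...,1]-.08)<.06)&(W[...,2]>.02)&(W[...,2]<.09)
a=np.array([np.cos(np.radians(-10.2)),np.sin(np.radians(-10.2))]);n=np.array([-a[1],a[0]])
q=W[m];o=np.array([.4582,.0875]);t=(q[:,:2]-o)@a*1e3;s=(q[:,:2]-o)@n*1e3
for b in range(-80,100,10):
    k=(t>b)&(t<=b+10)
    if k.sum()>2:
        top=k&(q[:,2]>np.percentile(q[k,2],60))
        print(b,k.sum(),"s",np.round([s[k].min(),s[k].max()]),"top z",np.round([np.percentile(q[k,2],5),np.median(q[top,2]),q[k,2].max()],3),"s top",np.round([s[top].min(),s[top].max()]))
print("t range",np.sort(t)[[0,3,8,-9,-4,-1]])
# tester, side frame
m=(abs(W[...,0]-.645)<.12)&(abs(W[...,1])<.17)&(W[...,2]>.082)&(W[...,2]<.096);r=cv2.minAreaRect((W[m][:,:2]*1000).astype(np.float32));print(r)
c=np.array(r[0])/1e3;L=c+a*-.065+n*.059;print("label in side",L,"rel to tcp along/across",(L-o)@a*1e3,(L-o)@n*1e3)
```

```text
-60 21 s [-16.  12.] top z [0.041 0.063 0.066] s top [-16.   3.]
-50 28 s [-19.  14.] top z [0.04  0.062 0.065] s top [-12.   7.]
-40 26 s [-18.  12.] top z [0.037 0.062 0.066] s top [-12.   3.]
-30 23 s [-22.   4.] top z [0.04  0.062 0.064] s top [-14.   4.]
-20 11 s [-20. -10.] top z [0.037 0.052 0.055] s top [-19. -14.]
-10 17 s [-50. -23.] top z [0.039 0.084 0.09 ] s top [-50. -42.]
0 24 s [-50.  13.] top z [0.033 0.08  0.085] s top [-50.  13.]
10 43 s [-49.  39.] top z [0.039 0.077 0.089] s top [-49.  39.]
20 30 s [-16.   7.] top z [0.036 0.063 0.066] s top [-15.   7.]
30 28 s [-21.   8.] top z [0.04  0.065 0.066] s top [-13.   8.]
40 25 s [-20.  11.] top z [0.042 0.062 0.064] s top [-16.  11.]
50 33 s [-30.  23.] top z [0.039 0.062 0.066] s top [-30.  13.]
60 36 s [-29.  18.] top z [0.039 0.064 0.066] s top [-22.   8.]
70 40 s [-29.  18.] top z [0.039 0.062 0.065] s top [-27.  16.]
t range [-60.20245921 -56.72724413 -55.1278787   78.03169645  78.44428509
  79.29094776]
((648.9322509765625, -9.808258056640625), (262.5476379394531, 127.3447494506836), 79.60383605957031)
label in side [0.59540754 0.05976979] rel to tcp along/across 139.94965131813126 -2.994589063729132
```

Nose face is 61 mm from the label, lateral offset is about 0, the height is right and the reader is level. Holding for 2.5 s.

```bash
python3 -m crank '[[[2,0,0,0,0,0,0],[2,0,0,0,0,0,0],[2,0,0,0,0,0,0],[2,0,0,0,0,0,0],[2,0,0,0,0,0,0],[2,0,0,0,0,0,0],[2,0,0,0,0,0,0],[2,0,0,0,0,0,0],[2,0,0,0,0,0,0],[2,0,0,0,0,0,0],[2,0,0,0,0,0,0],[2,0,0,0,0,0,0],[2,0,0,0,0,0,0],[2,0,0,0,0,0,0],[2,0,0,0,0,0,0],[2,0,0,0,0,0,0],[2,0,0,0,0,0,0],[2,0,0,0,0,0,0],[2,0,0,0,0,0,0],[2,0,0,0,0,0,0]]]'
python3 -m crank '[[[2,-0.2,0.6,1.5,0,0,0],[2,-0.2,1.5,2,0,0,2.5],[2,-0.2,2,2,0,0,2.5],[2,-0.2,2.5,0,0,0,2.5],[2,-0.2,2.5,0,0,0,2.5],[2,-0.2,2.5,0,0,0,2.5],[2,-0.2,2.5,0,0,0,2.5],[2,-0.2,2.5,0,0,0,2.5],[2,-0.1,2,0,0,0,2.5],[2,0,0.5,0,0,0,0.4],[2,0,0,0,0,0,0],[2,0,0,0,0,0,0]]]'
```

```text
clock: 9.1
position: [0.4578, 0.0871, 0.0303]
ee_rot: [0.09, 0.996, 0.0, -0.0]
ft_force: [0.4, 0.0, -2.0]
grip_width: 0.322
grasp_force: 45.3
clock: 10.6
position: [0.4411, 0.277, 0.0853]
ee_rot: [-0.087, 0.996, -0.0, -0.0]
ft_force: [-1.0, -0.3, -1.8]
grip_width: 0.317
grasp_force: 45.4
```

```bash
python3 -m crank '[[[2,0.2,0.25,0,0,0,0.3],[2,0,0,-1.5,0,0,0],[2,0,0,-1.5,0,0,0],[2,0,0,-1,0,0,0],[2,0,0,-1,0,0,0],[2,0,0,-0.6,0,0,0],[2,0,0,-0.4,0,0,0],[2,0,0,0,0,0,0],[2,0,0,0,0,0,0]]]'
```

```text
clock: 11.72
position: [0.443, 0.2808, 0.0257]
ee_rot: [-0.091, 0.996, 0.0, 0.0]
ft_force: [-0.1, 0.4, -1.2]
grip_width: 0.324
grasp_force: 45.4
```

```bash
python3 -m crank '[[[2,0,-0.1,-0.15,0,0,0],[2,0,0,-0.15,0,0,0],[2,0,0,0,0,0,0],[2,0,0,0,0,0,0]]]'
```

```text
clock: 12.22
position: [0.4429, 0.2795, 0.0227]
ee_rot: [-0.091, 0.996, 0.0, 0.0]
ft_force: [-2.6, -1.3, 5.8]
grip_width: 0.324
grasp_force: 46.1
```

```bash
python3 -m crank '[[[3.5,0,0,0,0,0,0],[6,0,0,0,0,0,0],[6,0,0,0,0,0,0],[6,0,0,0,0,0,0],[6,0,0,1.5,0,0,0],[6,0,0,3,0,0,0],[6,0,0,4,0,0,0],[6,0,0,5,0,0,0],[6,0.5,-2,3,0,0,1],[6,1,-4,0,0,0,1.5],[6,1,-4,0,0,0,1.5],[6,1.5,-4,0,0,0,1.5],[6,1.5,-4,0,0,0,1.5],[6,0,0,0,0,0,0]]]'
python3 - <<'E'
from h import *
S=eyes.camera("side");T=eyes.camera("top")
np.savez("d1.npz",p=S[0],t=T[0],sd=S[1],td=T[1])
cv2.imwrite("pics/d1.png",np.hstack([cv2.resize(S[0][180:285,220:360,::-1],(400,300),interpolation=2),cv2.resize(T[0][150:279,200:372,::-1],(400,300),interpolation=2)]))
W=cloud("side",S[1])
m=(abs(W[...,0]-.45)<.09)&(abs(W[...,1]-.28)<.06)&(W[...,2]>.047)&(W[...,2]<.08)
q=W[m];vx,vy,x0,y0=cv2.fitLine(q[:,:2].astype(np.float32),cv2.DIST_HUBER,0,.01,.01).ravel()
t=(q[:,:2]-[x0,y0])@[vx,vy];print(np.degrees(np.arctan(vy/vx)),x0+vx*t.min(),x0+vx*t.max(),q[:,2].max(),np.median(q[:,2]), (y0+(.4455-x0)*vy/vx))
E
```

```text
clock: 13.98
position: [0.4988, 0.096, 0.1885]
ee_rot: [-0.149, 0.989, -0.0, 0.001]
ft_force: [0.1, 0.0, -0.3]
grip_width: 0.703
grasp_force: 0.0
12.91556 0.38533976431127676 0.5039134317547548 0.061100863860010124 0.05286874331934954 0.2728814
```

View pics/d1.png

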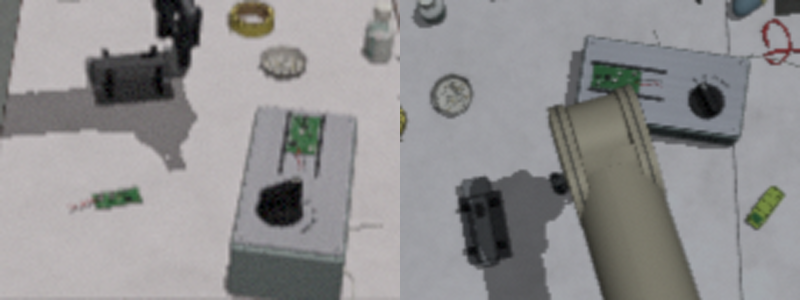

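The reader is back in its rest, at top-crop (485,220) with its nose at (480,185), at the same height as before. The board, dial and shell are untouched. Next I go over the dial.

```bash
python3 -m crank '[[[6,1.5,-2.1,0,0,0,1],[6,1.5,-2.1,0,0,0,1],[6,1.5,-2.1,0,0,0,1],[6,1.5,-2.1,0,0,0,1],[6,1.5,-2.1,0,0,0,1],[6,1.5,-2.1,0,0,0,1],[6,1.5,-2.1,0,0,0,1],[6,1.5,-2.1,0,0,0,1],[6,0,0,0,0,0,0.4],[6,0,0,0,0,0,0]]]' && python3 -c "
from h import *
o=manip.get_obs();print(o['joint_pos'].round(2))
S=eyes.camera('side');W=cloud('side',S[1]);cv2.imwrite('pics/e1.png',cv2.resize(S[0][190:295,260:400,::-1],(560,420),interpolation=2))"
```

```text
clock: 15.32
position: [0.6176, -0.0666, 0.1873]
ee_rot: [-0.224, 0.975, 0.001, -0.0]
ft_force: [0.3, -0.2, 0.5]
grip_width: 0.703
grasp_force: 0.0
[-0.33  0.37  0.47  1.55 -0.17  1.26  2.19]
```

View pics/e1.png

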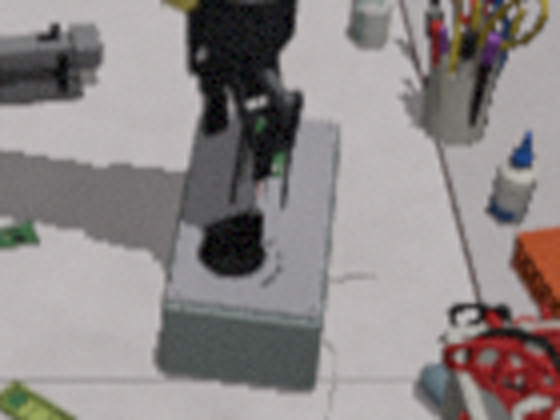

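The gripper hovers over the tester with the dial at (233,245). j7 has ample range for the clockwise turn. Descend and grip.

```bash
python3 -m crank '[[[6,0.2,-0.6,0,0,0,-0.4],[6,0,0,-2.5,0,0,0],[6,0,0,-2.5,0,0,0],[6,0,0,-2,0,0,0],[6,0,0,-1.4,0,0,0],[6,0,0,0,0,0,0]]]'
python3 -m crank '[[[4,0,0,0,0,0,0],[3,0,0,0,0,0,0],[1,0,0,0,0,0,0],[1,0,0,0,0,0,0],[1,0,0,0,0,0,0],[1,0,0,0,0,0,0],[1,0,0,0,0,0,0]]]' 40
```

```text
clock: 16.12
position: [0.6193, -0.0744, 0.1025]
ee_rot: [-0.22, 0.975, 0.0, -0.001]
ft_force: [-0.3, -0.3, 0.3]
grip_width: 0.699
grasp_force: 0.0
clock: 17.0
position: [0.6192, -0.0718, 0.1042]
ee_rot: [-0.221, 0.975, 0.002, -0.0]
ft_force: [-8.9, 7.5, 10.8]
grip_width: 0.158
grasp_force: 40.4
```

```bash
python3 -m crank '[[[1,-0.15,0.2,0.1,0,0,0],[1,0,0,0,0,0,0],[1,0,0,0,0,0,0]]]' 70
python3 -m crank '[[[1,0,0,0,0,0,-4],[1,0,0,0,0,0,-5],[1,0,0,0,0,0,-5],[1,0,0,0,0,0,-5],[1,0,0,0,0,0,-5],[1,0,0,0,0,0,0],[1,0,0,0,0,0,0]]]'; python3 -c "
from h import *
o=manip.get_obs();print(o['torque'],o['joint_pos'].round(2))"
```

```text
clock: 17.38
position: [0.6189, -0.0718, 0.1044]
ee_rot: [-0.22, 0.975, 0.0, 0.001]
ft_force: [4.6, 2.2, -4.2]
grip_width: 0.153
grasp_force: 69.4
clock: 18.25
position: [0.6187, -0.0711, 0.1044]
ee_rot: [-0.013, 1.0, 0.001, 0.0]
ft_force: [2.3, 4.3, -1.9]
grip_width: 0.149
grasp_force: 69.8
[ 0.83962094 -0.65453559  0.10454145] [-0.37  0.46  0.54  1.64 -0.26  1.11  1.83]
```

```bash
python3 -m crank '[[[1,0.05,0.1,0,0,0,-5],[1,0,0,0,0,0,-5],[1,0,0,0,0,0,-5],[1,0,0,0,0,0,-5],[1,0,0,0,0,0,-5],[1,0,0,0,0,0,0],[1,0,0,0,0,0,0]]]'
python3 -m crank '[[[1,0,0,0,0,0,-5],[1,0,0,0,0,0,-5],[1,0,0,0,0,0,-5],[1,0,0,0,0,0,-5],[1,0,0,0,0,0,-3],[1,0,0,0,0,0,0],[1,0,0,0,0,0,0]]]'; python3 -c "
from h import *
o=manip.get_obs();q=o['ee_rot'];print(o['torque'],2*np.degrees(np.arctan2(q[1],q[0]))-90)"
```

```text
clock: 19.12
position: [0.6189, -0.0703, 0.1044]
ee_rot: [0.203, 0.979, 0.001, -0.0]
ft_force: [0.4, 5.3, -0.9]
grip_width: 0.151
grasp_force: 70.1
clock: 20.0
position: [0.6192, -0.0697, 0.1044]
ee_rot: [0.394, 0.919, 0.001, -0.0]
ft_force: [2.6, 6.3, -1.1]
grip_width: 0.149
grasp_force: 69.9
[ 1.33837832 -0.53914835  0.09356176] 43.653787846037915
```

```bash
python3 -m crank '[[[1,0.03,0.15,0,0,0,-1.2],[1,0,0,0,0,0,0],[1,0,0,0,0,0,0],[1,0,0,0,0,0,0]]]'; python3 -c "
from h import *
o=manip.get_obs();q=o['ee_rot'];print(o['torque'],2*np.degrees(np.arctan2(q[1],q[0]))-90)
T=eyes.camera('top');S=eyes.camera('side')
cv2.imwrite('pics/f1.png',np.hstack([cv2.resize(T[0][165:225,270:350,::-1],(400,300),interpolation=2),cv2.resize(S[0][210:285,280:380,::-1],(400,300),interpolation=2)]))"
```

```text
clock: 20.5
position: [0.6193, -0.0696, 0.1044]
ee_rot: [0.404, 0.915, 0.0, 0.0]
ft_force: [2.9, 5.6, -2.6]
grip_width: 0.151
grasp_force: 69.8
[ 0.88569875 -0.58643703  0.10350892] 42.284202061464924
```

View pics/f1.png

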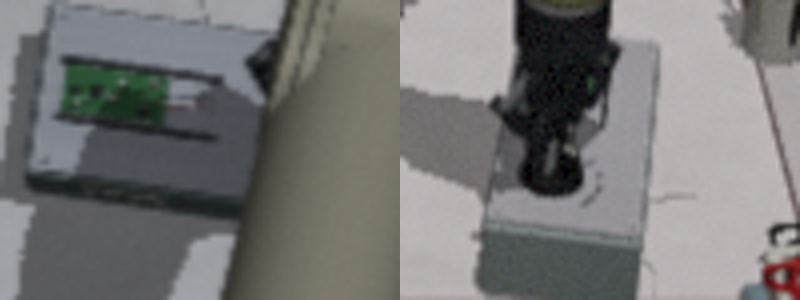

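In the top view the arm hides the dial. In the side view the fingers are still clamped on the dial bar at (550,160) and the bystanders are undisturbed. The gripper has turned 73.2°, which is 1.278 rad, and the spring torque is there, so I'm handing in.

```bash
python3 -c "
from workcell import job
print(job.hand_in())"
```

```text
the job is handed in; nothing more can be done
None
```

I held the reader about 6 cm from the label for 2.5 s and set it back in its rest. I then turned the dial to about 1.28 rad (third notch at 1.27) and handed in while holding it; that angle is from the gripper's rotation, because the arm hid the pointer from the top camera.

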